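Roll the compass dock's adjuster wheel until the jaw gap closes to the gauge mark

ROBOT

A 7-joint arm with a two-finger parallel gripper is mounted at the origin on the work surface. World frame = base frame: x ahead of the robot, y to its left, z up, the work surface at z = 0. Lengths are in mm, angles in rad, forces in N, time in s.
With the tool pointing down it reaches from about 400 to 850 mm from the base axis. Payload 4.5 kg.
Tool frame: the origin (TCP) lies at the very end of the fingers, on their centre line; the grasp point (between the pads) lies hold_point_z behind it (hold_point_z is the distance from the TCP to the grasp point, in mm); z points along the fingers, y is the direction in which the jaws open and shut (so a half turn about z gives the same grasp; the last joint's range is limited). The gripper opens to 85 mm and grips with 20 to 120 N. Pads are 22 mm wide; open, the fingers measure 114 mm over their backs; the gripper's body (76 mm by 85 mm) begins 54 mm behind the grasp point. The pads swing forward as they close: fully open they stand 13 mm farther back than shut.
Start: joints at [1.246, 0.689, -0.195, 1.565, 0.157, 0.902, -0.215], TCP at [219.499, -585.213, 231.317] pointing down, gripper open.
Joint ranges: [-3.01, 3.01], [-0.46, 2.08], [-1.47, 1.51], [0.13, 2.56], [-1, 4.14], [0.04, 2.09], [-2.66, 2.66]. Speed limits (rad/s): [2.57, 2.57, 3.14, 3.14, 3.14, 3.14, 3.14].

INTERFACE

Orientations are given as a unit quaternion [x, y, z, w].
In Python, from cell import * gives the robot as it stands. The module is installed in compiled form; this text tells all that it offers.
- The arm moves only by the shell command python3 -m jog 'ROWS'. ROWS is JSON, a list of rows, each a list of 7 numbers: the shift along the tool's x, y, z each as a share of 25 mm, from -1 to 1, then the turn, a rotation vector about the tool's x, y, z each as a share of 5 degrees, from -1 to 1, then the gripper's target within -1 to 1 (shut at 1, half-way at 0, fully open at -1). In form: [[dx, dy, dz, wx, wy, wz, grip], ...]. A call has 1 to 5 rows; each row shifts and turns the pose as measured when the row begins, along the tool's axes as they then stand; what a row does not reach is not made up. A row lasts 1/10 s, in which the tool goes at most 50 mm and 8.59 degrees, less where a joint would pass 70% of its speed; a pose out of reach is approached as far as the arm can. A call with a number of a shift or a turn outside -1 to 1 is refused whole. A call with a gripper value outside its range is refused whole. The fingers move at their own pace and stop on an object; the grip force is fixed at half the most. Time passes only in rows, so rows that do not move let the fingers close. It gives the time, the measured TCP pose, the force and the opening at its end, in the units of the state.
- state(): the state, without advancing time (a new reading comes with each control period).
- get_image(name): name is "scene" or "side" or "wrist"; returns a dict with "pixels" (384x512x3 uint8, red, green, blue), "depth" (384x512 float32, mm along the optical axis (not along the pixel's ray), 0 where there is no reading), "intrinsics" (3x3 intrinsics, pixels), "extrinsics" (4x4, takes a point from camera to world coordinates). Camera axes: x right, y down, z forward; pixel columns grow to the right and rows downward; lengths in mm; the calibration is good to about 2 mm. A picture is of the moment at which its call begins.
- close_job(): hands the job in, once; it reports no verdict.
The state is a dict: "clock": time; "qpos": joint angles; "joint_velocities": joint speeds; "joint_efforts": joint torques, N m; "position": TCP position; "tcp_rot": TCP orientation; "force": force on the tool from outside, world axes, zero at the start; "torque": the same for the moment, N m; "gripper_width": opening from 0.0 (shut) to 1.0 (fully open).
Only numpy, scipy, OpenCV 4.12 (cv2) and the standard library are available. Lean on these libraries where they do the work, as an engineer would, in place of code of your own. Each camera call takes 0.05 s, during which the arm holds its last target.

TASK

Set the jaw gap of the compass dock on the chart table: put a fingertip gently on top of its knurled brass wheel and roll the wheel, top moving towards the side with the white scale, in as many strokes as it takes, until the jaw's black pointer stands level with the middle of the red gauge mark on that scale. Turn only the wheel: do not push the jaw itself, pinch or lift nothing, and leave the compass, caddy, coaster, sharpener, mug and ruler where they are. Finish with the hand clear of everything.

Things in the scene. Friction and masses are not known exactly. Their poses are not given: they have to be found in the camera images.
- dock: compass dock fixed to the table, base plate 120 (x) x 300 (y) x 12 mm. Origin: centre of its underside, z up. Along y: wheel at -100 mm, blue sliding jaw, grey fixed cheek (inner face at +87 mm, 57 mm high). White scale rail, 16 mm wide, top 50 mm above the table, along y at x = +47 mm. Its x axis points to the scale side, within 20 degrees of straight away from the robot.
- wheel_top (a point): topmost point of the wheel at rest, at (0, -100, 88) mm in the dock's frame, axes parallel to the dock's; fixed to the dock (does not sink or turn). The wheel is sprung: pushed down it starts to sink at about 2 N and stops 6 mm down at about 6 N. Two grey side plates, 50 mm long, top 60 mm above the table, outer faces 30.5 mm either side of the wheel's middle, flank it.
- wheel: brass wheel with dark knurling, radius 32 mm, 34 mm wide, axle level along dock y. Origin at its centre, 56 mm above the table at rest; turns with the wheel. Slight friction (about 1 N at the rim); stays where left, turns both ways. Top moving to dock +x drives the jaw to dock +y and closes the gap, 8 mm per radian (1 mm per 4 mm of rim travel).
- jaw: blue sliding jaw, 75 (x) x 20 (y) x 36 mm, top 56 mm above the table, driven along dock y by the wheel. Origin at the centre of its underside, on the dock's x = 0 line, 20 mm above the table (it sinks with the wheel when that is pressed); its dock y is 0 fully open, 50 mm fully closed.
- pointer (a point): tip of the jaw's black pointer, a bar 3 mm wide lying over the scale at dock x = 47 mm, 57 mm above the table; moves with the jaw, axes parallel to the dock's
- gauge_mark (a point): middle of the red gauge mark, a tab 8 mm wide along dock y on top of the white scale and down its outer face; preset at a different place each time, not to be moved. Point at dock x = 47 mm, 55 mm above the table, axes parallel to the dock's; the pointer is level with it when both have the same dock y. At the start it lies 14 to 45 mm to the +y side of the pointer.
- compass: white plastic hand-bearing compass standing upright, 70 mm across, 110 mm high, loose; origin at the centre of its underside
- caddy: stainless steel tea caddy with twist cap, 80 mm across, 128 mm high, loose; origin at the centre of its underside
- coaster: round wooden coaster, 96 mm across, 8 mm thick, loose; origin at the centre of its underside
- sharpener: black pencil sharpener, 26 x 16 x 12 mm, loose; origin at the centre of its underside
- mug: blue mug, 80 mm across, 90 mm high, loose; origin at the centre of its underside
- ruler: yellow flat ruler, 50 x 240 x 5 mm, long along its y, loose; origin at the centre of its underside

How it is judged:
By the outcome, as a careful person would: the job done as asked, in the order asked, and still so for the second after the job is handed in, with the robot touching nothing.
It also fails if it takes over 58 s, if anything falls off the work surface, if the arm or the gripper's body presses on something with over 40 N, if the wrist force passes 120 N, or if a joint passes its speed limit or range.

## Working session

There is one attempt and no reset: what is moved stays moved. The work goes in short steps, Python scripts to look and compute and a shell command to move; the robot and the scene stay as the last step left them, time stands still between calls to the robot, and variables do not carry over. Pictures are saved under pics/ and viewed, and the job is handed in when it is done.

```bash
mkdir -p pics; python3 - <<'E'
from cell import *
import cv2,numpy as np
s=state();print(s)
for n in["scene","side","wrist"]:
    g=get_image(n);cv2.imwrite(f"pics/{n}0.png",g["pixels"][:,:,::-1]);print(n,g["intrinsics"].tolist(),g["extrinsics"].round(3).tolist());np.savez(f"pics/{n}0.npz",**g)
E
```

```text
{'clock': 0.0, 'qpos': array([ 1.24578439,  0.69001795, -0.19449555,  1.56638802,  0.15732583,
        0.90248557, -0.21510921]), 'joint_velocities': array([ 0.00065808,  0.00103682,  0.00085477, -0.00014218, -0.00083927,
        0.00054334,  0.0009824 ]), 'joint_efforts': array([ 9.68149434e-04, -5.39610744e+01, -1.26574270e+00, -1.58542371e+01,
        9.26785026e-03,  9.56070871e-03, -1.54497918e-06]), 'position': array([ 219.17707012, -584.59294215,  230.45066965]), 'tcp_rot': array([ 9.83942069e-01,  1.78485564e-01, -2.51310588e-04, -9.18889606e-04]), 'force': array([-0.4706947 ,  0.65622021, -0.54104854]), 'torque': array([0.04354845, 0.02457486, 0.03166684]), 'gripper_width': 1.0028630410347312}
scene [[410.8256190629264, 0.0, 248.21318965794634], [0.0, 410.8256190629264, 195.76548877097295], [0.0, 0.0, 1.0]] [[-0.236, 0.659, -0.714, 1279.175], [0.972, 0.165, -0.169, 143.977], [0.006, -0.734, -0.679, 831.886], [0.0, 0.0, 0.0, 1.0]]
side [[374.1875641400764, 0.0, 268.33660014814626], [0.0, 374.1875641400764, 196.337373475904], [0.0, 0.0, 1.0]] [[-0.992, -0.105, 0.077, 438.023], [-0.13, 0.756, -0.641, 577.431], [0.009, -0.646, -0.763, 835.138], [0.0, 0.0, 0.0, 1.0]]
wrist [[264.7909152294286, 0.0, 253.83108022685136], [0.0, 264.7909152294286, 188.04597498970924], [0.0, 0.0, 1.0]] [[0.352, -0.899, -0.26, 284.952], [-0.936, -0.338, -0.097, -559.497], [-0.001, 0.277, -0.961, 373.365], [0.0, 0.0, 0.0, 1.0]]
```

View pics/scene0.png

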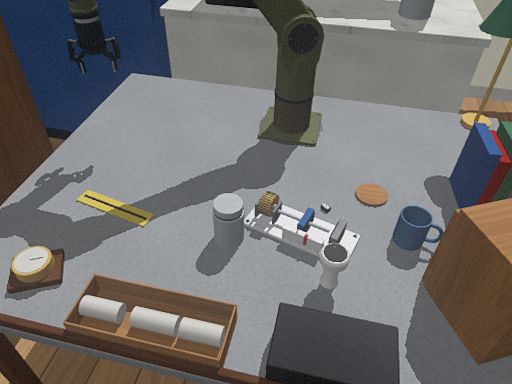

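View pics/side0.png

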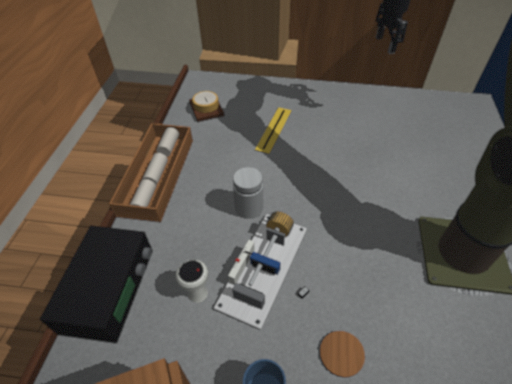

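View pics/wrist0.png

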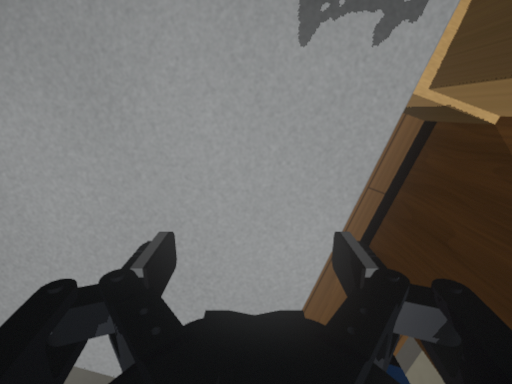

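The scene picture shows the wheel at about (267,204), the blue jaw at (306,218) and the red mark at (306,238). The caddy is at (228,220), close to the scale side. I'll measure these next.

```bash
cat > h.py <<'E'
import cv2,numpy as np
def ray(g,u,v):
    K=g["intrinsics"];T=g["extrinsics"]
    d=T[:3,:3]@np.array([(u-K[0,2])/K[0,0],(v-K[1,2])/K[1,1],1.]);return T[:3,3],d
def onz(g,u,v,z):
    o,d=ray(g,u,v);return (o+d*(z-o[2])/d[2])
def cloud(g):
    K=g["intrinsics"];T=g["extrinsics"];h,w=g["depth"].shape
    u,v=np.meshgrid(np.arange(w),np.arange(h));z=g["depth"].astype(float)
    P=np.stack([(u-K[0,2])/K[0,0]*z,(v-K[1,2])/K[1,1]*z,z],-1);P=P@T[:3,:3].T+T[:3,3];P[z==0]=np.nan;return P
def proj(g,p):
    T=g["extrinsics"];K=g["intrinsics"];c=T[:3,:3].T@(np.asarray(p,float)-T[:3,3]);return (K@c)[:2]/c[2]
E
python3 - <<'E'
from h import *
for n,(x0,x1,y0,y1) in dict(scene=(190,370,180,290),side=(165,325,160,330)).items():
    g=dict(np.load(f"pics/{n}0.npz"));im=g["pixels"];P=cloud(g)
    c=im[y0:y1,x0:x1,::-1];cv2.imwrite(f"pics/{n}0z.png",cv2.resize(c,None,fx=4 if n=="scene" else 3.5,fy=4 if n=="scene" else 3.5,interpolation=cv2.INTER_CUBIC))
    hsv=cv2.cvtColor(im,cv2.COLOR_RGB2HSV);roi=np.zeros(im.shape[:2],bool);roi[y0:y1,x0:x1]=1
    H,S,V=[hsv[...,i].astype(int) for i in range(3)]
    z=P[...,2]
    for nm,m in dict(base=roi&(abs(z-12)<4)&(S<40)&(V>170),blue=roi&(H>100)&(H<125)&(S>120)&(V>40)&(z>20)&(z<75),red=roi&((H<6)|(H>174))&(S>140)&(z>20)&(z<75),brass=roi&(H>10)&(H<28)&(S>70)&(z>20)&(z<100)).items():
        if m.sum()==0: print(n,nm,0);continue
        v,u=np.nonzero(m);print(n,nm,m.sum(),"px",u.mean().round(1),v.mean().round(1),"u",u.min(),u.max(),"v",v.min(),v.max(),"P",np.median(P[m],0).round(1),"min",P[m].min(0).round(),"max",P[m].max(0).round())
        if nm=="base":
            r=cv2.minAreaRect(P[m][:,:2].astype(np.float32));print(r,cv2.boxPoints(r).round(1).tolist())
E
```

```text
scene base 1161 px 307.1 227.2 u 244 359 v 203 255 P [502.9 137.7  11.7] min [392. -49.   8.] max [568. 263.  16.]
((474.3077392578125, 109.03744506835938), (310.9380187988281, 170.58106994628906), 86.35688781738281) [[379.29998779296875, -40.70000076293945], [549.5, -51.5], [569.2999877929688, 258.79998779296875], [399.1000061035156, 269.6000061035156]]
scene blue 117 px 305.8 216.7 u 298 313 v 208 229 P [505.4 117.4  55.6] min [468. 101.  40.] max [538. 133.  60.]
scene red 8 px 305.5 236.9 u 304 307 v 235 243 P [569.1 125.8  51.2] min [566. 124.  27.] max [572. 129.  54.]
scene brass 250 px 268.2 202.3 u 258 278 v 191 215 P [496.6  14.6  75.8] min [460. -13.  33.] max [514.  34.  90.]
side base 1667 px 265.5 278.7 u 216 304 v 225 326 P [486.2 154.9  14.4] min [411. -22.   9.] max [598. 265.  16.]
((503.9783935546875, 109.89511108398438), (293.3123779296875, 115.59657287597656), 73.71080017089844) [[407.3999938964844, -14.699999809265137], [518.2999877929688, -47.099998474121094], [600.5999755859375, 234.5], [489.6000061035156, 266.8999938964844]]
side blue 202 px 265.2 260.8 u 251 278 v 253 271 P [498.1 123.5  58.3] min [466. 106.  40.] max [534. 140.  62.]
side red 5 px 236.8 259.6 u 236 238 v 259 260 P [565.5 129.4  57.4] min [563. 127.  54.] max [568. 131.  58.]
side brass 670 px 231.5 202.3 u 165 292 v 160 268 P [497.1   5.7  64.1] min [ 445. -213.   20.] max [848. 134.  94.]
```

View pics/scene0z.png

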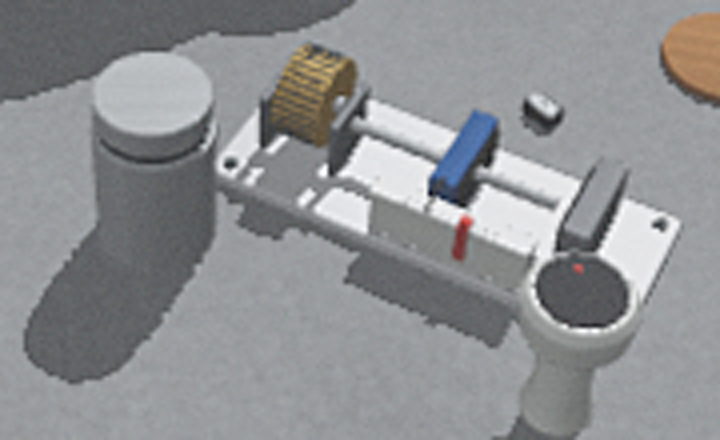

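View pics/side0z.png

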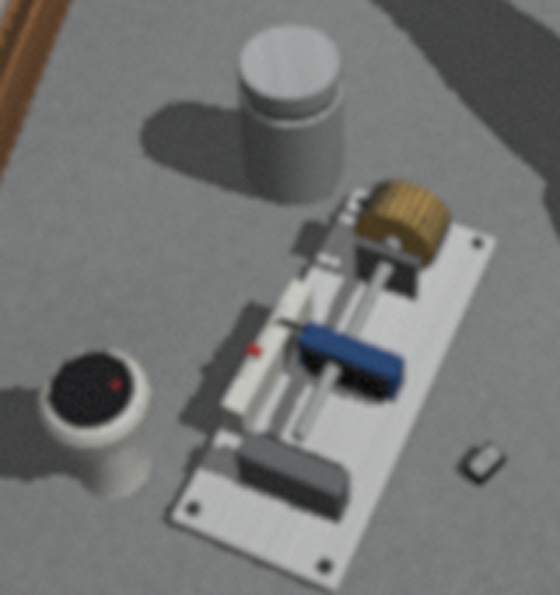

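```bash
python3 - <<'E'
from h import *
gs={n:dict(np.load(f"pics/{n}0.npz")) for n in("scene","side")}
off=dict(scene=(190,180,4),side=(165,160,3.5))
def pz(n,a,b,z):
    x,y,f=off[n];u=(a+.5)/f-.5+x;v=(b+.5)/f-.5+y
    return onz(gs[n],u,v,z).round(1)
print("side corners -x-y,+x+y,-x+y",[pz("side",*p,12) for p in[(495,240),(172,518),(337,590)]])
print("side holes",[pz("side",*p,12) for p in[(477,243),(193,508),(324,566)]])
print("scene corners +x-y, -x+y",[pz("scene",*p,12) for p in[(217,168),(682,226)]])
print("scene holes",[pz("scene",*p,12) for p in[(231,163),(660,223)]])
print("red",pz("side",253,350,54),pz("scene",465,218,54))
print("pointer",pz("side",278,319,57),pz("scene",431,207,57))
for n in gs:
    P=cloud(gs[n]);im=gs[n]["pixels"];H,S,V=[cv2.cvtColor(im,cv2.COLOR_RGB2HSV)[...,i].astype(int) for i in range(3)]
    m=(H>8)&(H<30)&(S>70)&(P[...,2]>83)&(P[...,2]<100)&(abs(P[...,0]-480)<60)&(abs(P[...,1]-10)<50)
    print(n,m.sum(),P[m].mean(0).round(1),P[m].min(0).round(),P[m].max(0).round())
    mc=(P[...,2]>120)&(P[...,2]<140)&(abs(P[...,0]-580)<120)&(abs(P[...,1])<120);print("caddy",mc.sum(),P[mc].mean(0).round(),P[mc].min(0).round(),P[mc].max(0).round())
    mc=(P[...,2]>100)&(P[...,2]<120)&(abs(P[...,0]-620)<120)&(abs(P[...,1]-180)<100);print("compass",mc.sum(),P[mc].mean(0).round(),P[mc].min(0).round(),P[mc].max(0).round())
E
```

```text
side corners -x-y,+x+y,-x+y [array([406.3, -16.9,  12. ]), array([602.2, 235.3,  12. ]), array([488. , 268.1,  12. ])]
side holes [array([419.8, -12.2,  12. ]), array([590. , 226.6,  12. ]), array([498.5, 253.8,  12. ])]
scene corners +x-y, -x+y [array([521.9, -47.2,  12. ]), array([498.8, 266. ,  12. ])]
scene holes [array([515., -39.,  12.]), array([499.6, 251.6,  12. ])]
red [565.9 127.8  54. ] [565.1 125.7  54. ]
pointer [552.8 102.9  57. ] [563.8 103.5  57. ]
scene 76 [484.8  11.   86.8] [462.  -8.  83.] [499.  29.  90.]
caddy 557 [579. -73. 127.] [ 538. -111.  120.] [614. -37. 132.]
compass 554 [659. 199. 108.] [624. 166. 100.] [687. 233. 114.]
side 189 [475.   16.9  88.5] [451.  -4.  83.] [500.  35.  94.]
caddy 559 [570. -67. 130.] [ 534. -110.  120.] [608. -33. 134.]
compass 725 [647. 207. 111.] [616. 169. 100.] [682. 237. 117.]
```

```bash
python3 -m jog '[[0,0,0,0,0,1,1],[0,0,0,0,0,1,1],[0,0,0,0,0,1,1],[0,0,0,0,0,1,1],[0,0,0,0,0,1,1]]'; python3 -m jog '[[0,0,0,0,0,1,1],[0,0,0,0,0,1,1],[0,0,0,0,0,0.5,1],[0,0,0,0,0,0,1]]'
cat > rel.py <<'E'
from cell import *
import numpy as np
from scipy.spatial.transform import Rotation as R
s=state();r=R.from_quat(s["tcp_rot"]).as_matrix()
yaw=np.deg2rad(-16.0);X=np.array([np.cos(yaw),np.sin(yaw),0]);Y=np.array([-X[1],X[0],0]);Z=np.array([0,0,1.])
D=np.stack([X,Y,Z]);O=np.array([504.2,109.2,0])
print("t",s["clock"],"dock tcp",(D@(s["position"]-O)).round(1),"F dock",(D@s["force"]).round(2),"w",round(s["gripper_width"],2))
goal=O+D.T@np.array([0,-100,88.])
print("to wheel_top in tool mm",(r.T@(goal-s["position"])).round(1),"rotvec err tool deg",np.rad2deg(R.from_matrix(r.T@np.stack([X,-Y,-Z],1)).as_rotvec()).round(2))
E
python3 rel.py
```

```text
clock: 0.65
position: [218.5, -583.3, 228.6]
tcp_rot: [0.999, -0.047, -0.001, -0.003]
force: [0.9, 0.8, 0.4]
gripper_width: 0.144
clock: 1.05
position: [218.3, -582.1, 227.2]
tcp_rot: [0.987, -0.16, -0.002, -0.004]
force: [-0.4, -0.4, 0.4]
gripper_width: -0.001
t 1.05 dock tcp [ -84.2 -743.3  227.2] F dock [-0.24 -0.51  0.36] w -0.0
to wheel_top in tool mm [  57.3 -645.3  143.6] rotvec err tool deg [-0.42  0.32 -2.47]
```

```bash
for i in 1; do python3 -m jog '[[0,-1,0,0,0,-0.5,1],[0,-1,0,0,0,0,1],[0.2,-1,0,0,0,0,1],[0.2,-1,0,0,0,0,1],[0.2,-1,0,0,0,0,1]]'; python3 rel.py; done
```

```text
clock: 1.55
position: [265.8, -465.9, 226.6]
tcp_rot: [0.99, -0.138, -0.003, -0.003]
force: [1.1, 0.1, -0.0]
gripper_width: 0.005
t 1.55 dock tcp [ -70.6 -618.5  226.6] F dock [ 1.    0.37 -0.01] w 0.01
to wheel_top in tool mm [  72.4 -517.7  140.6] rotvec err tool deg [-0.28  0.4   0.08]
```

```bash
python3 -m jog '[[0.2,-1,0,0,0,0,1],[0.2,-1,0,0,0,0,1],[0.2,-1,0,0,0,0,1],[0.2,-1,0,0,0,0,1],[0.2,-1,0,0,0,0,1]]'; python3 -m jog '[[0,-1,0,0,0,0,1],[0,-1,0,0,0,0,1],[0,-1,0,0,0,0,1],[0,-1,0,0,0,0,1],[0,-1,0,0,0,0,1]]'; python3 rel.py
```

```text
clock: 2.05
position: [325.8, -347.3, 227.0]
tcp_rot: [0.991, -0.135, -0.003, -0.003]
force: [0.6, 0.0, -1.0]
gripper_width: -0.001
clock: 2.55
position: [361.3, -221.7, 227.9]
tcp_rot: [0.991, -0.131, -0.002, -0.003]
force: [0.1, -0.3, -0.8]
gripper_width: -0.001
t 2.55 dock tcp [ -46.2 -357.5  227.9] F dock [ 0.2  -0.27 -0.81] w -0.0
to wheel_top in tool mm [  51.  -255.8  141.2] rotvec err tool deg [-0.34  0.27  0.93]
```

```bash
python3 -m jog '[[0.3,-1,0,0,0,0.2,1],[0.3,-1,0,0,0,0,1],[0.3,-1,0,0,0,0,1],[0.3,-1,0,0,0,0,1],[0.3,-1,0.3,0,0,0,1]]'; python3 -m jog '[[0,-1,0.5,0,0,0,1],[0,-1,0.5,0,0,0,1],[0,-1,1,0,0,0,1],[0,-0.8,1,0,0,0,1],[0,0,0,0,0,0,1]]'; python3 rel.py
```

```text
clock: 3.05
position: [433.0, -106.4, 221.7]
tcp_rot: [0.991, -0.137, -0.001, -0.003]
force: [0.4, -0.0, 0.5]
gripper_width: -0.001
clock: 3.55
position: [463.8, -6.2, 145.3]
tcp_rot: [0.991, -0.13, 0.002, -0.005]
force: [0.1, -0.2, 0.1]
gripper_width: -0.0
t 3.55 dock tcp [  -7.  -122.1  145.3] F dock [ 0.1  -0.15  0.08] w -0.0
to wheel_top in tool mm [  7.3 -21.4  57.6] rotvec err tool deg [-0.62 -0.13  1.06]
```

```bash
python3 -m jog '[[-0.2,-0.5,0.4,0,0,0.2,1],[0,-0.4,0.4,0,0,0,1],[0,0,0,0,0,0,1]]'; python3 rel.py; python3 - <<'E'
from cell import *
import cv2,numpy as np
for n,(x0,x1,y0,y1) in dict(scene=(190,370,160,290),side=(165,325,130,290),wrist=(0,512,0,384)).items():
    g=get_image(n);np.savez(f"pics/{n}1.npz",**g);f=4 if n=="scene" else 3.5 if n=="side" else 1.5
    cv2.imwrite(f"pics/{n}1.png",cv2.resize(g["pixels"][y0:y1,x0:x1,::-1],None,fx=f,fy=f,interpolation=cv2.INTER_CUBIC))
E
```

```text
clock: 3.85
position: [465.8, 15.7, 125.9]
tcp_rot: [0.99, -0.138, 0.002, -0.005]
force: [-0.5, 0.0, -0.3]
gripper_width: 0.003
t 3.85 dock tcp [ -11.2 -100.4  125.9] F dock [-0.47 -0.08 -0.31] w 0.0
to wheel_top in tool mm [11.  -0.  37.9] rotvec err tool deg [-0.57 -0.19  0.09]
```

View pics/side1.png

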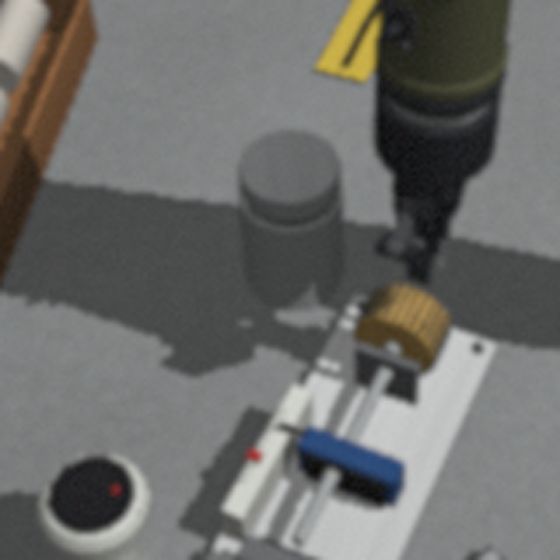

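View pics/wrist1.png

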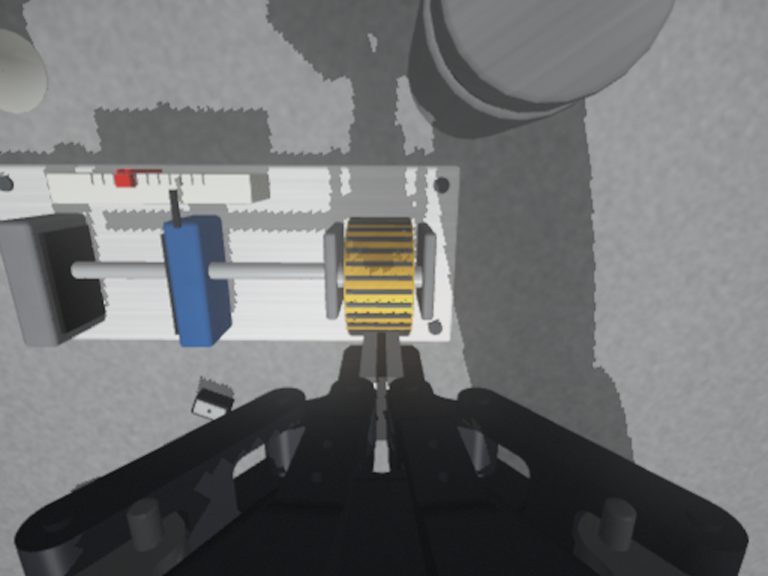

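View pics/scene1.png

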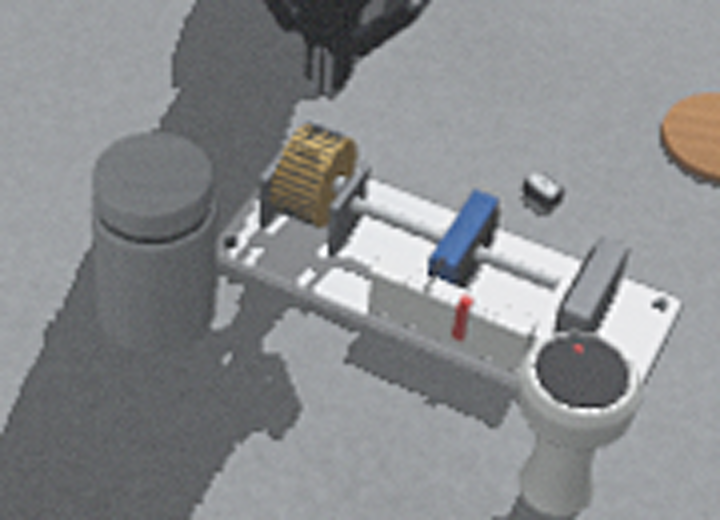

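```bash
cat > meas.py <<'E'
import sys
from h import *
yaw=np.deg2rad(-16.0);X=np.array([np.cos(yaw),np.sin(yaw),0]);Y=np.array([-X[1],X[0],0]);D=np.stack([X,Y,[0,0,1]]);O=np.array([504.2,109.2,0])
def meas(g,show=None):
    im=g["pixels"];hsv=cv2.cvtColor(im,cv2.COLOR_RGB2HSV);H,S,V=[hsv[...,i].astype(int) for i in range(3)]
    dk=lambda u,v,z:(D@(onz(g,u,v,z)-O))
    h,w=H.shape;u,v=np.meshgrid(np.arange(w),np.arange(h))
    rays=np.stack([(u-g["intrinsics"][0,2])/g["intrinsics"][0,0],(v-g["intrinsics"][1,2])/g["intrinsics"][1,1],np.ones_like(u,float)],-1)@g["extrinsics"][:3,:3].T
    o=g["extrinsics"][:3,3]
    def plane(z): return ((o+rays*((z-o[2])/rays[...,2])[...,None])-O)@D.T
    P=plane(55);red=((H<8)|(H>172))&(S>130)&(V>70)&(abs(P[...,0]-47)<6)&(abs(P[...,1])<80)
    P57=plane(57);ptr=(V<75)&(abs(P57[...,0]-43)<4)&(abs(P57[...,1]-30)<45)
    out={}
    if red.any(): out["red"]=(P[red].mean(0),P[red][:,1].min(),P[red][:,1].max(),red.sum())
    if ptr.any(): out["ptr"]=(P57[ptr].mean(0),P57[ptr][:,1].min(),P57[ptr][:,1].max(),ptr.sum())
    P56=plane(56);bl=(H>100)&(H<125)&(S>120)&(V>100)&(abs(P56[...,0])<60)&(abs(P56[...,1]-30)<60)
    if bl.any(): out["blue"]=(P56[bl].mean(0),P56[bl][:,1].min(),P56[bl][:,1].max(),bl.sum())
    return out
if __name__=="__main__":
    for f in sys.argv[1:]:
        g=dict(np.load(f));print(f)
        for k,x in meas(g).items(): print("  ",k,x[0].round(1),x[1].round(1),x[2].round(1),x[3])
E
python3 meas.py pics/wrist1.npz pics/scene1.npz pics/side1.npz; python3 - <<'E'
from h import *
from meas import *
g=dict(np.load("pics/wrist1.npz"));c=g["pixels"][95:175,40:200,::-1]
cv2.imwrite("pics/wz1.png",cv2.resize(c,None,fx=5,fy=5,interpolation=cv2.INTER_NEAREST))
dk=lambda u,v,z:(D@(onz(g,u/1.5,v/1.5,z)-O)).round(1)
print("holes +x-y,-x-y",dk(442,184,12),dk(434,327,12),"corner",dk(459,166,12),dk(452,341,12),"wheel top L/R",dk(345,270,88),dk(413,270,88))
E
```

```text
pics/wrist1.npz
   red [51.7 35.1 55. ] 31.1 39.2 32
   ptr [42.9  8.5 57. ] 7.1 10.0 39
   blue [-4.5  7.6 56. ] -1.6 17.0 1740
pics/scene1.npz
   ptr [43.3 25.7 57. ] 23.6 28.1 5
   blue [-0.8  8.3 56. ] -0.2 16.4 118
pics/side1.npz
   red [51.1 35.2 55. ] 35.2 35.2 1
   blue [-7.7  9.3 56. ] 1.4 16.5 153
holes +x-y,-x-y [  49.7 -139.    12. ] [ -47.  -137.5   12. ] corner [  60.6 -149.1   12. ] [ -57.5 -150.6   12. ] wheel top L/R [ 12.9 -84.3  88. ] [  12.9 -116.3   88. ]
```

View pics/wz1.png

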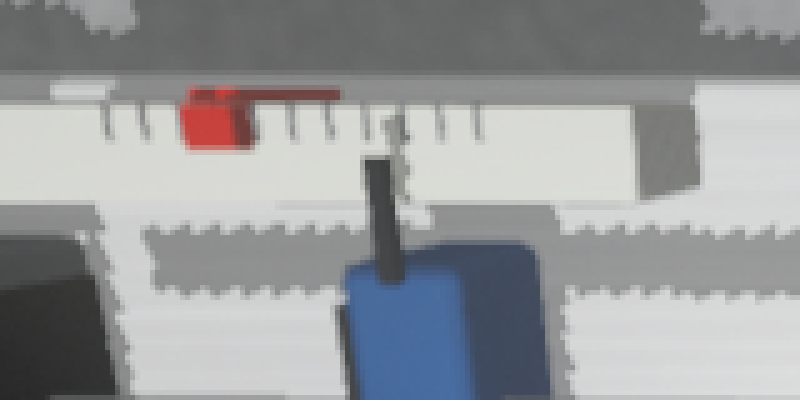

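```bash
python3 -m jog '[[-0.2,0,0.6,0,0,0,1],[0,0,0.5,0,0,0,1],[0,0,0.2,0,0,0,1],[0,0,0,0,0,0,1]]'; python3 rel.py;python3 -m jog '[[0,0,0.05,0,0,0,1],[0,0,0,0,0,0,1]]'; python3 rel.py
```

```text
clock: 4.4
position: [463.2, 11.8, 96.2]
tcp_rot: [0.99, -0.142, 0.006, -0.004]
force: [0.2, -0.4, 0.0]
gripper_width: -0.003
t 4.4 dock tcp [ -12.6 -105.    96.2] F dock [ 0.26 -0.29  0.04] w -0.0
to wheel_top in tool mm [12.5 -5.   8.4] rotvec err tool deg [-0.55 -0.61 -0.36]
clock: 4.6
position: [463.8, 10.9, 95.9]
tcp_rot: [0.99, -0.143, 0.007, -0.004]
force: [-0.2, -0.5, -0.1]
gripper_width: -0.001
t 4.6 dock tcp [ -11.7 -105.6   95.9] F dock [-0.05 -0.5  -0.1 ] w -0.0
to wheel_top in tool mm [11.6 -5.6  8.1] rotvec err tool deg [-0.55 -0.71 -0.44]
```

```bash
python3 -m jog '[[-0.2,-0.3,0.1,-0.1,-0.1,0,1],[0,0,0.1,0,0,0,1]]'; python3 rel.py;python3 -m jog '[[0,0,0.1,0,0,0,1],[0,0,0.1,0,0,0,1]]'; python3 rel.py
```

```text
clock: 4.8
position: [461.7, 20.2, 91.6]
tcp_rot: [0.99, -0.143, 0.002, -0.0]
force: [-0.3, 0.2, 0.6]
gripper_width: -0.001
t 4.8 dock tcp [-16.3 -97.2  91.6] F dock [-0.33  0.15  0.6 ] w -0.0
to wheel_top in tool mm [16.3  2.6  3.6] rotvec err tool deg [-0.08 -0.27 -0.47]
clock: 5.0
position: [461.9, 20.9, 86.3]
tcp_rot: [0.99, -0.142, 0.003, -0.0]
force: [0.8, -0.7, 1.1]
gripper_width: 0.003
t 5.0 dock tcp [-16.3 -96.5  86.3] F dock [ 0.93 -0.45  1.12] w 0.0
to wheel_top in tool mm [16.3  3.4 -1.6] rotvec err tool deg [-0.08 -0.29 -0.38]
```

```bash
python3 -m jog '[[0,0.1,0.06,0,0,0,1]]'; python3 rel.py;python3 -m jog '[[0.25,0,0.02,0,0,0,1],[0.25,0,0.0,0,0,0,1]]'; python3 rel.py
```

```text
clock: 5.1
position: [461.5, 19.4, 84.6]
tcp_rot: [0.99, -0.142, 0.003, -0.001]
force: [-0.1, 2.5, 3.4]
gripper_width: -0.0
t 5.1 dock tcp [-16.3 -98.1  84.6] F dock [-0.74  2.37  3.39] w -0.0
to wheel_top in tool mm [16.3  1.8 -3.3] rotvec err tool deg [-0.14 -0.31 -0.29]
clock: 5.3
position: [471.8, 16.1, 84.0]
tcp_rot: [0.99, -0.141, 0.001, -0.001]
force: [-1.0, 1.8, 4.7]
gripper_width: 0.001
t 5.3 dock tcp [ -5.5 -98.4  84. ] F dock [-1.48  1.46  4.71] w 0.0
to wheel_top in tool mm [ 5.5  1.6 -4. ] rotvec err tool deg [-0.11 -0.06 -0.24]
```

```bash
python3 -m jog '[[0.25,0.02,-0.03,0,0,0,1],[0.25,0.02,-0.02,0,0,0,1]]'; python3 rel.py;python3 -m jog '[[0.25,0.0,0.0,0,0,0,1],[0.25,0,0.0,0,0,0,1]]'; python3 rel.py; python3 - <<'E'
from cell import *
from meas import *
g=get_image("wrist");np.savez("pics/wrist2.npz",**g);cv2.imwrite("pics/w2.png",g["pixels"][:,:,::-1])
for k,x in meas(g).items(): print("  ",k,x[0].round(1),x[1].round(1),x[2].round(1),x[3])
E
```

```text
clock: 5.5
position: [485.5, 12.0, 85.7]
tcp_rot: [0.99, -0.141, 0.001, -0.002]
force: [-0.3, 2.8, 3.7]
gripper_width: -0.001
t 5.5 dock tcp [  8.8 -98.6  85.7] F dock [-1.07  2.62  3.75] w -0.0
to wheel_top in tool mm [-8.8  1.5 -2.3] rotvec err tool deg [-0.2  -0.14 -0.23]
clock: 5.7
position: [499.7, 7.6, 86.0]
tcp_rot: [0.99, -0.142, 0.002, -0.001]
force: [-0.6, -0.3, -0.3]
gripper_width: -0.001
t 5.7 dock tcp [ 23.6 -98.9  86. ] F dock [-0.5  -0.4  -0.25] w -0.0
to wheel_top in tool mm [-23.6   1.2  -2.1] rotvec err tool deg [-0.2  -0.25 -0.27]
   red [52.2 34.6 55. ] 29.8 38.8 26
   ptr [41.4 51.1 57. ] 16.0 74.8 251
   blue [-2.3 16.6 56. ] 6.8 26.6 2352
```

View pics/w2.png

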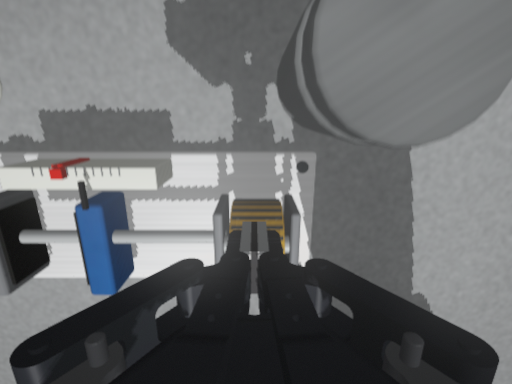

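The first stroke worked: the jaw moved about 9 mm, with the pointer at pixel (82,190) and the mark at (58,172). I'll lift, go back and stroke again.

```bash
python3 -m jog '[[0,0,-0.5,0,0,0,1],[-0.6,0,0,0,0,0,1],[-0.8,0.02,0,0,0,0,1],[-0.2,0.05,0.2,0,0,0,1],[0,0,0,0,0,0,1]]'; python3 rel.py
```

```text
clock: 6.25
position: [462.7, 13.5, 95.2]
tcp_rot: [0.99, -0.144, 0.005, 0.0]
force: [0.5, -0.1, -0.6]
gripper_width: -0.003
t 6.25 dock tcp [ -13.5 -103.4   95.2] F dock [ 0.46  0.05 -0.57] w -0.0
to wheel_top in tool mm [13.4 -3.5  7.3] rotvec err tool deg [-0.07 -0.57 -0.55]
```

```bash
python3 -m jog '[[-0.15,-0.15,0.15,0,-0.1,-0.1,1],[0,0,0.15,0,0,0,1]]'; python3 rel.py;python3 -m jog '[[0,0,0.1,0,0,0,1]]'; python3 rel.py
```

```text
clock: 6.45
position: [461.9, 18.0, 87.7]
tcp_rot: [0.99, -0.14, 0.002, -0.001]
force: [-0.8, -0.1, 0.3]
gripper_width: -0.0
t 6.45 dock tcp [-15.5 -99.3  87.7] F dock [-0.79 -0.3   0.29] w -0.0
to wheel_top in tool mm [15.5  0.7 -0.2] rotvec err tool deg [-0.1  -0.18 -0.05]
clock: 6.55
position: [462.3, 17.9, 84.8]
tcp_rot: [0.99, -0.14, 0.002, -0.001]
force: [-1.6, -0.2, 2.7]
gripper_width: -0.001
t 6.55 dock tcp [-15.1 -99.3  84.8] F dock [-1.49 -0.61  2.7 ] w -0.0
to wheel_top in tool mm [15.1  0.7 -3.1] rotvec err tool deg [-0.09 -0.18 -0.06]
```

```bash
python3 -m jog '[[0.25,0,0,0,0,0,1],[0.25,0,0.0,0,0,0,1]]'; python3 rel.py; python3 -m jog '[[0.25,0.02,-0.01,0,0,0,1],[0.25,0.02,0.0,0,0,0,1]]'; python3 rel.py;python3 -m jog '[[0.2,0.0,0.0,0,0,0,1],[0,0,-0.5,0,0,0,1],[-0.5,0,-0.1,0,0,0,1],[-0.7,0,0,0,0,0,1],[-0.4,0,0,0,0,0,1]]'; python3 rel.py; python3 - <<'E'
from cell import *
from meas import *
g=get_image("wrist");np.savez("pics/wrist3.npz",**g);cv2.imwrite("pics/w3.png",cv2.resize(g["pixels"][90:250,0:250,::-1],None,fx=3,fy=3))
for k,x in meas(g).items(): print("  ",k,x[0].round(1),x[1].round(1),x[2].round(1),x[3])
E
```

```text
clock: 6.75
position: [473.5, 14.5, 84.4]
tcp_rot: [0.99, -0.139, -0.0, -0.0]
force: [-1.5, -0.3, 4.1]
gripper_width: -0.004
t 6.75 dock tcp [ -3.4 -99.5  84.4] F dock [-1.36 -0.67  4.15] w -0.0
to wheel_top in tool mm [ 3.4  0.5 -3.6] rotvec err tool deg [-0.04  0.02 -0.02]
clock: 6.95
position: [487.6, 10.3, 85.0]
tcp_rot: [0.99, -0.139, 0.001, -0.001]
force: [-0.5, 1.5, 3.0]
gripper_width: 0.005
t 6.95 dock tcp [ 11.3 -99.6  85. ] F dock [-0.91  1.26  2.99] w 0.0
to wheel_top in tool mm [-11.3   0.3  -3. ] rotvec err tool deg [-0.12 -0.08 -0.  ]
clock: 7.45
position: [460.9, 17.3, 100.2]
tcp_rot: [0.99, -0.141, 0.006, -0.001]
force: [-0.1, -0.2, -1.2]
gripper_width: 0.0
t 7.45 dock tcp [ -16.3 -100.3  100.2] F dock [-0.1  -0.2  -1.23] w 0.0
to wheel_top in tool mm [16.2 -0.3 12.4] rotvec err tool deg [-0.18 -0.69 -0.25]
   red [51.3 35.4 55. ] 31.4 39.3 57
   ptr [42.8 26.7 57. ] 24.8 28.6 68
   blue [-4.7 25.5 56. ] 15.6 35.5 2397
```

View pics/w3.png

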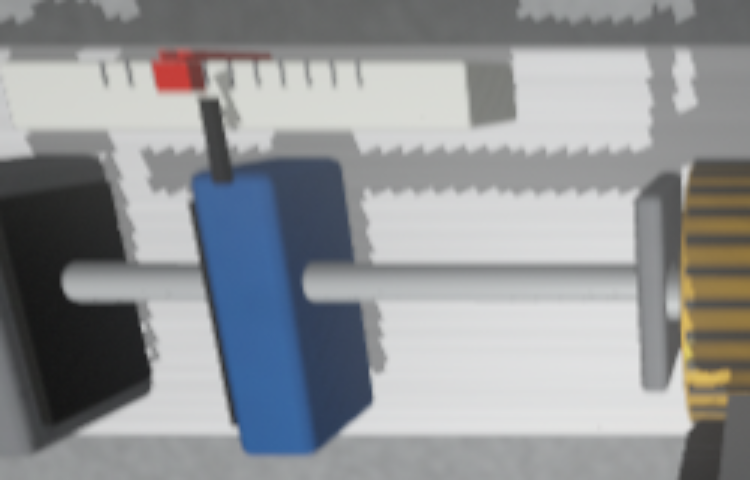

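```bash
cat > fine.py <<'E'
import sys
from meas import *
def fine(g):
    im=g["pixels"];hsv=cv2.cvtColor(im,cv2.COLOR_RGB2HSV);H,S,V=[hsv[...,i].astype(int) for i in range(3)]
    h,w=H.shape;u,v=np.meshgrid(np.arange(w),np.arange(h));K=g["intrinsics"];o=g["extrinsics"][:3,3]
    rays=np.stack([(u-K[0,2])/K[0,0],(v-K[1,2])/K[1,1],np.ones_like(u,float)],-1)@g["extrinsics"][:3,:3].T
    pl=lambda z:((o+rays*((z-o[2])/rays[...,2])[...,None])-O)@D.T
    for z in (55,):
        P=pl(z);r=((H<8)|(H>172))&(S>120)&(abs(P[...,0]-50)<9)&(abs(P[...,1]-35)<10)
        for t in (140,165,180):
            m=r&(V>t)
            if m.any(): print("red V>",t,m.sum(),P[m].mean(0).round(2),P[m][:,1].min().round(1),P[m][:,1].max().round(1),"x",P[m][:,0].min().round(1),P[m][:,0].max().round(1))
    P=pl(57)
    for xa,xb in((38,42),(42,46),(39,47)):
        m=(V<90)&(S<90)&(P[...,0]>xa)&(P[...,0]<xb)&(P[...,1]>0)&(P[...,1]<45)
        if m.any(): print("ptr x",xa,xb,m.sum(),P[m].mean(0).round(2),P[m][:,1].min().round(1),P[m][:,1].max().round(1))
if __name__=="__main__": fine(dict(np.load(sys.argv[1])))
E
python3 fine.py pics/wrist1.npz; python3 fine.py pics/wrist3.npz
python3 -m jog '[[0,0,0.2,0,-0.1,0,1],[0,0,0.2,0,0,0,1]]'; python3 rel.py
```

```text
red V> 140 97 [54.31 35.14 55.  ] 30.8 39.4 x 50.9 58.5
red V> 165 81 [53.86 35.39 55.  ] 30.8 39.4 x 50.9 58.5
red V> 180 74 [53.68 35.62 55.  ] 31.6 39.4 x 50.9 58.5
ptr x 38 42 21 [40.19  8.45 57.  ] 6.9 10.1
ptr x 42 46 21 [43.94  8.52 57.  ] 6.8 10.0
ptr x 39 47 42 [42.81  8.45 57.  ] 6.8 10.1
red V> 140 129 [53.28 35.21 55.  ] 30.5 39.4 x 49.9 57.8
red V> 165 111 [52.91 35.55 55.  ] 31.8 39.4 x 49.9 57.8
red V> 180 95 [52.53 35.78 55.  ] 32.2 39.4 x 49.9 55.2
ptr x 38 42 34 [40.09 26.75 57.  ] 24.8 28.6
ptr x 42 46 35 [44.18 26.74 57.  ] 24.8 28.7
ptr x 39 47 69 [42.87 26.73 57.  ] 24.8 28.7
clock: 7.7
position: [460.7, 17.4, 89.8]
tcp_rot: [0.99, -0.141, 0.001, -0.001]
force: [-0.0, 0.4, 0.4]
gripper_width: -0.002
t 7.7 dock tcp [ -16.5 -100.2   89.8] F dock [-0.11  0.36  0.4 ] w -0.0
to wheel_top in tool mm [16.5 -0.3  1.8] rotvec err tool deg [-0.17 -0.15 -0.21]
```

```bash
python3 -m jog '[[0,0,0.12,0,0,0,1],[0,0,0.09,0,0,0,1]]'; python3 rel.py; python3 -m jog '[[0.25,0,0,0,0,0,1],[0.25,0,0.0,0,0,0,1]]'; python3 rel.py
```

```text
clock: 7.9
position: [461.4, 17.1, 83.3]
tcp_rot: [0.99, -0.141, 0.001, -0.001]
force: [-2.4, 0.5, 2.9]
gripper_width: 0.001
t 7.9 dock tcp [ -15.7 -100.3   83.3] F dock [-2.45 -0.17  2.92] w 0.0
to wheel_top in tool mm [15.7 -0.4 -4.6] rotvec err tool deg [-0.17 -0.12 -0.24]
clock: 8.1
position: [472.5, 13.9, 82.9]
tcp_rot: [0.99, -0.141, -0.001, -0.001]
force: [-0.8, 0.8, 5.7]
gripper_width: -0.002
t 8.1 dock tcp [  -4.2 -100.3   82.9] F dock [-1.    0.56  5.68] w -0.0
to wheel_top in tool mm [ 4.2 -0.3 -5.1] rotvec err tool deg [-0.14  0.08 -0.19]
```

Slightly deep, so I'll ease up while rolling.

```bash
python3 -m jog '[[0.25,0,-0.06,0,0,0,1],[0.2,0,-0.02,0,0,0,1]]'; python3 rel.py; python3 - <<'E'
from cell import *
from fine import *
g=get_image("wrist");np.savez("pics/wrist4.npz",**g);cv2.imwrite("pics/w4.png",cv2.resize(g["pixels"][90:250,0:250,::-1],None,fx=3,fy=3));fine(g)
E
```

```text
clock: 8.3
position: [485.4, 10.2, 85.4]
tcp_rot: [0.99, -0.141, 0.0, -0.001]
force: [-1.8, 0.7, 4.2]
gripper_width: -0.0
t 8.3 dock tcp [   9.2 -100.3   85.4] F dock [-1.95  0.21  4.24] w -0.0
to wheel_top in tool mm [-9.2 -0.3 -2.6] rotvec err tool deg [-0.16 -0.02 -0.21]
red V> 140 136 [54.38 35.24 55.  ] 30.8 39.4 x 50.9 58.8
red V> 165 116 [54.02 35.6  55.  ] 31.9 39.4 x 50.9 58.8
red V> 180 101 [53.64 35.77 55.  ] 32.1 39.4 x 50.9 56.9
ptr x 38 42 62 [39.84 24.5  57.  ] 2.3 33.4
ptr x 42 46 41 [44.3  30.83 57.  ] 28.7 33.0
ptr x 39 47 95 [42.47 28.58 57.  ] 6.9 33.4
```

View pics/w4.png

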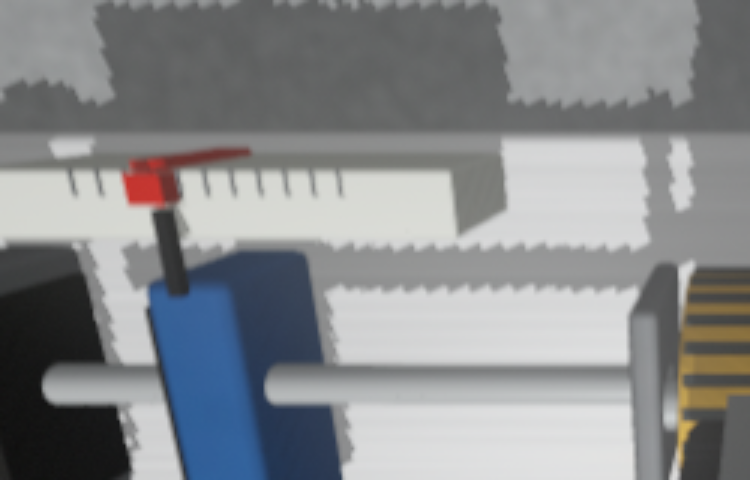

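```bash
python3 -m jog '[[0.25,0,0.02,0,0,0,1]]'; python3 rel.py; python3 -m jog '[[0,0,-0.4,0,0,0,1],[0,0,-0.3,0,0,0,1],[-0.6,0,0,0,0,0,1],[-0.6,0,0,0,0,0,1],[0,0,0,0,0,0,1]]'; python3 rel.py; python3 - <<'E'
from cell import *
from fine import *
g=get_image("wrist");np.savez("pics/wrist5.npz",**g);cv2.imwrite("pics/w5.png",cv2.resize(g["pixels"][90:250,0:250,::-1],None,fx=3,fy=3));fine(g)
E
```

```text
clock: 8.45
position: [492.7, 8.1, 85.2]
tcp_rot: [0.99, -0.141, 0.001, -0.001]
force: [-0.4, 0.5, 3.0]
gripper_width: 0.002
t 8.45 dock tcp [  16.8 -100.4   85.2] F dock [-0.53  0.33  2.97] w 0.0
to wheel_top in tool mm [-16.8  -0.3  -2.8] rotvec err tool deg [-0.17 -0.11 -0.24]
clock: 8.95
position: [466.2, 15.7, 105.2]
tcp_rot: [0.99, -0.142, 0.004, -0.001]
force: [0.1, -0.1, 0.3]
gripper_width: -0.002
t 8.95 dock tcp [ -10.8 -100.3  105.2] F dock [ 0.15 -0.09  0.33] w -0.0
to wheel_top in tool mm [10.6 -0.3 17.3] rotvec err tool deg [-0.23 -0.43 -0.33]
red V> 140 116 [54.64 35.28 55.  ] 31.0 39.5 x 50.5 58.8
red V> 165 89 [54.37 35.58 55.  ] 31.7 39.5 x 50.5 58.7
red V> 180 78 [54.24 35.8  55.  ] 32.2 39.5 x 50.5 58.7
ptr x 38 42 31 [40.06 35.71 57.  ] 33.5 37.9
ptr x 42 46 34 [43.97 35.6  57.  ] 33.6 37.6
ptr x 39 47 63 [42.83 35.64 57.  ] 33.6 37.7
```

View pics/w5.png

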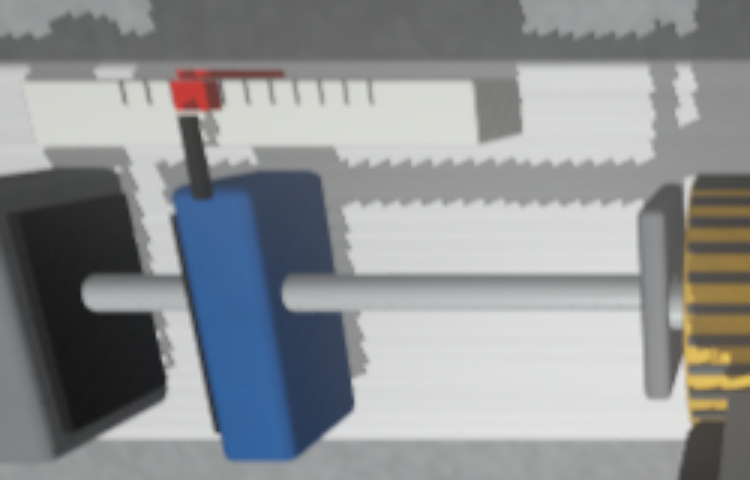

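```bash
python3 -m jog '[[0,0,-1,0,0,0,1],[0,0,-1,0,0,0,1],[0,-1,0,0,0,0,1],[0,-1,0,0,0,0,1],[0,-1,0,0,0,0,1]]';python3 -m jog '[[0,-1,0,0,0,0,1],[0,-1,0,0,0,0,1],[0,-0.4,0,0,0,0,1],[0,0,0,0,0,0,1]]'; python3 rel.py; python3 - <<'E'
from cell import *
from fine import *
g=get_image("wrist");np.savez("pics/wrist6.npz",**g);fine(g)
print("cam",(D@(g["extrinsics"][:3,3]-O)).round())
c=proj(g,O+D.T@np.array([45,35,56])).astype(int);print(c)
cv2.imwrite("pics/w6.png",cv2.resize(g["pixels"][max(0,c[1]-50):c[1]+50,max(0,c[0]-65):c[0]+65,::-1],None,fx=6,fy=6,interpolation=cv2.INTER_CUBIC))
for n in("scene","side"): np.savez(f"pics/{n}6.npz",**get_image(n))
E
```

```text
clock: 9.5
position: [493.9, 83.6, 159.6]
tcp_rot: [0.989, -0.147, 0.008, -0.001]
force: [0.1, -0.6, -0.1]
gripper_width: -0.003
clock: 9.9
position: [516.9, 146.9, 161.5]
tcp_rot: [0.989, -0.145, 0.012, -0.003]
force: [0.5, -0.7, -0.2]
gripper_width: -0.002
t 9.9 dock tcp [  1.8  39.8 161.5] F dock [ 0.66 -0.54 -0.17] w -0.0
to wheel_top in tool mm [ -1.7 140.4  72.3] rotvec err tool deg [-0.48 -1.27 -0.7 ]
red V> 140 61 [54.67 35.44 55.  ] 31.9 38.4 x 50.6 58.8
red V> 165 45 [54.   35.36 55.  ] 31.9 38.4 x 50.6 58.8
red V> 180 40 [53.91 35.54 55.  ] 31.9 38.4 x 50.6 56.1
ptr x 38 42 8 [40.15 35.25 57.  ] 34.8 35.7
ptr x 42 46 8 [43.86 35.23 57.  ] 34.8 35.7
ptr x 39 47 16 [42.93 35.23 57.  ] 34.7 35.7
cam [ 69.  38. 306.]
[259 144]
```

View pics/w6.png

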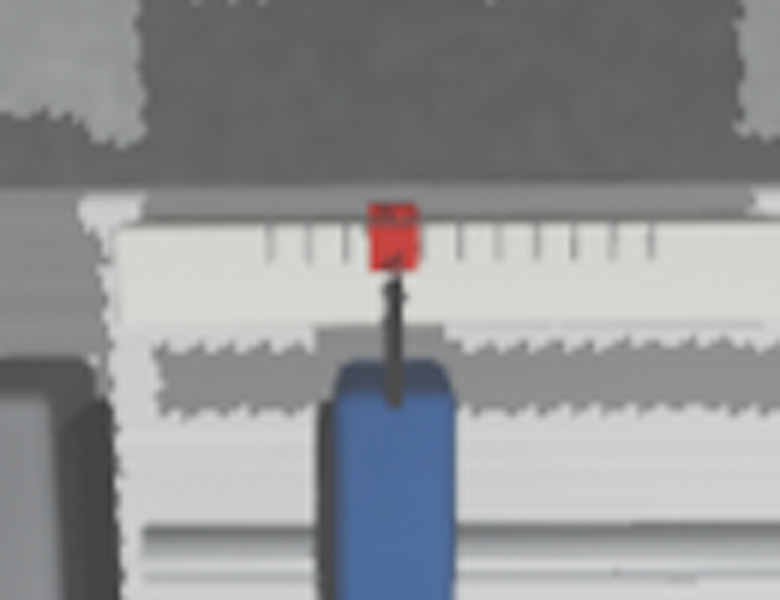

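From straight above, the pointer is at pixel column 394. The red tab spans columns 368–420, so its middle is also at 394 and the two are level. I'll raise the hand and check that nothing else moved.

```bash
python3 -m jog '[[0,0,-1,0,0,0,1],[0,0,-1,0,0,0,1],[0,0,0,0,0,0,1],[0,0,0,0,0,0,1]]'; python3 rel.py; python3 - <<'E'
from cell import *
from fine import *
g=get_image("wrist");np.savez("pics/wrist7.npz",**g);fine(g)
cs=get_image("side");cv2.imwrite("pics/s7.png",cs["pixels"][:,:,::-1])
c=get_image("scene");cv2.imwrite("pics/sc7.png",c["pixels"][:,:,::-1])
E
```

```text
clock: 10.45
position: [512.6, 136.3, 211.9]
tcp_rot: [0.988, -0.152, 0.009, 0.001]
force: [-0.6, -0.4, -0.5]
gripper_width: -0.0
t 10.45 dock tcp [  0.6  28.4 211.9] F dock [-0.42 -0.58 -0.48] w -0.0
to wheel_top in tool mm [  0.5 128.4 123.9] rotvec err tool deg [-0.   -1.   -1.46]
red V> 140 43 [54.68 35.49 55.  ] 32.6 38.4 x 50.7 58.5
red V> 165 34 [54.08 35.53 55.  ] 32.7 38.4 x 50.7 58.4
red V> 180 29 [54.05 35.59 55.  ] 32.7 38.4 x 50.7 56.3
ptr x 38 42 3 [39.93 35.37 57.  ] 35.3 35.4
ptr x 42 46 4 [43.79 35.24 57.  ] 35.2 35.3
ptr x 39 47 7 [43.24 35.26 57.  ] 35.2 35.4
```

View pics/sc7.png

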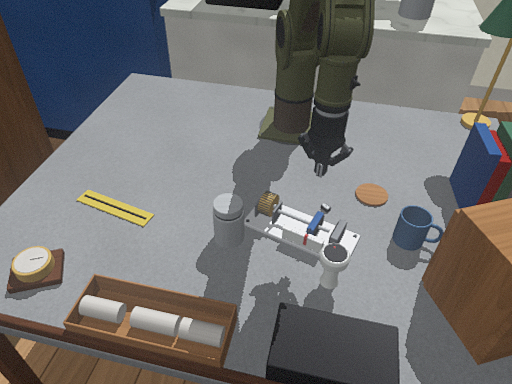

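View pics/s7.png

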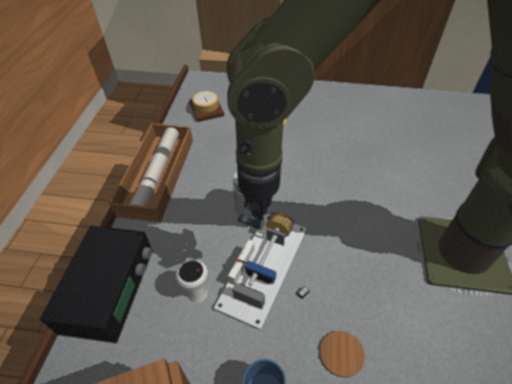

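Caddy (228,220), compass (333,260), coaster (371,194), mug (413,228), ruler (115,207) and sharpener (325,208) are all where they were at the start. The hand is well clear, so I'll hand the job in.

```bash
python3 -c "
from cell import *
print(close_job())"
```

```text
the job is handed in; nothing more can be done
None
```

The pointer is level with the middle of the red gauge mark, and I handed the job in at about 10.6 s of the 58 s allowed.

- **How:** I shut the gripper and rolled the wheel towards the scale in three strokes, pressing with about 3 to 5.7 N. The jaw moved about 27 mm, and only the wheel was touched.
- **Pointer against mark:** Seen from nearly straight above, the pointer was at dock y of about 35.2–35.4 mm and the mark's middle at about 35.4–35.6 mm. In the enlarged picture both sat at the same pixel column.
- **Disagreement:** The pointer and mark readings differ by 0.1–0.3 mm. That is within what the cameras can resolve, so I made no further correction. The tab also measured a few mm further out in dock x than stated, because its outer face shows in the view. This does not affect the y reading.
- **Finish:** The hand ended about 150 mm above the jaw, with no contact force. By eye in the camera pictures, the compass, caddy, coaster, sharpener, mug and ruler were where they started.

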